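# Lock the lathe slide: neutral, lock lever, retaining pins

## Task

Make the lathe slide safe for work: first lift the gearbox selector out of its notch, move it to the middle (neutral) notch and let it drop in. Then lift the slide-lock lever over the tooth of its gate and let it drop into the single narrow notch at the left end, which lines up the bar's holes with the plate's. Finally push every loose square-headed retaining pin on the bench fully home through plate and bar, head against the plate, one pin to a hole, in any holes, and do not knock over the bell jar or the flask.

Things in the scene. Friction and masses are not known exactly. Their poses are not given: they have to be found in the camera images.
- gearbox: Fixed grey feed gearbox at the right, 150 x 80 mm and 60 mm high. Origin: centre of its underside; +x is the direction of its selector slot. On top, two upright steel cheek plates (outer width 38 mm, tooth tops 92 mm above the bench) with three notches in their top edges at x = -45, 0 and +45 mm. The notches are 15 mm wide and 22 mm deep.
- gear_knob (a point): Centre of the gearbox selector's black knob: an upright cylinder 26 mm in diameter and 36 mm high on an upright stem, 138 mm above the bench when seated; gripped from above. A 12 mm cross-pin through the stem lies in the cheeks' notches. It moves only straight up and down and along the slot, without turning.
- neutral_seat (a point): Where gear_knob is when the selector is seated in the middle (neutral) notch; fixed to gearbox.
- gear_slide (a joint): Selector's place along the gearbox's +x (m): 0 neutral, about +0.045 at the start (the far notch), limits -0.0465 and +0.0465. About 2 N of friction.
- gear_lever (a joint): Selector's lift (m): 0 seated in a notch, 0.035 the upper limit; it must be above 0.022 to pass a tooth. A spring and its weight (4 to 6 N in all) pull it down, so it drops into a notch by itself when let go over it.
- lock_unit: Fixed grey slide lock. Origin: bench level under the middle of the plate's front face; +x through the plate away from the robot, +y left along it. Plate 12 mm thick, y -135 to 135, z 45 to 95 mm, on a base 45 mm high, with four holes 70 mm apart. A 12 mm bar with four like holes slides along y behind it (x 15 to 27). Lever gate left of the plate: y 150 to 295, x -6 to 54, tooth tops at z 107.
- lock_knob (a point): Centre of the slide-lock lever's black knob: an upright cylinder 26 mm in diameter and 36 mm high on an upright stem, 153 mm above the bench when down; gripped from above. A 12 mm cross-pin through the stem rides in the gate's notched edges. It moves only straight up and down and, with the bar, along lock_unit's y, without turning.
- lock_seat (a point): Where lock_knob is when the lever is seated in the narrow lock notch; fixed to lock_unit, at its x = 21, y = 254 mm.
- lock_bar (a joint): Place of bar and lock lever along lock_unit's +y (m): 0 to 0.020 in the wide free notch where it starts, 0.054 (0.0525 to 0.0555) in the narrow lock notch, where the bar's holes line up with the plate's. Between them a tooth 19 mm wide. About 2 N of friction.
- lock_lever (a joint): Lock lever's lift (m): 0 down in a notch, 0.035 the upper limit; it must be above 0.022 to pass the tooth. A spring and its weight (4 to 6 N in all) pull it down.
- hole1 (a point): Centre of the mouth of a pin hole (1 of four, from right to left seen from the robot) on the front face of lock_unit's plate: 14.5 mm in diameter, 70 mm above the bench, going level along lock_unit's +x through the 12 mm plate and, when they line up, the bar. Any pin fits any hole.
- hole2 (a point): Centre of the mouth of a pin hole (2 of four, from right to left seen from the robot) on the front face of lock_unit's plate: 14.5 mm in diameter, 70 mm above the bench, going level along lock_unit's +x through the 12 mm plate and, when they line up, the bar. Any pin fits any hole.
- hole3 (a point): Centre of the mouth of a pin hole (3 of four, from right to left seen from the robot) on the front face of lock_unit's plate: 14.5 mm in diameter, 70 mm above the bench, going level along lock_unit's +x through the 12 mm plate and, when they line up, the bar. Any pin fits any hole.
- hole4 (a point): Centre of the mouth of a pin hole (4 of four, from right to left seen from the robot) on the front face of lock_unit's plate: 14.5 mm in diameter, 70 mm above the bench, going level along lock_unit's +x through the 12 mm plate and, when they line up, the bar. Any pin fits any hole.
- pin1: Loose steel retaining pin; 3 or 4 of pin1..pin4 are present. Square head 24 x 24 x 34 mm, then a round shank 12 mm thick, 50 mm long, its last 12 mm tapering to 5 mm. Origin: on the axis at the shoulder between them; +x along the shank to the tip. Mass 0.11 to 0.18 kg. In a hole it sags up to 0.12 rad, head down.
- pin2: Loose steel retaining pin; 3 or 4 of pin1..pin4 are present. Square head 24 x 24 x 34 mm, then a round shank 12 mm thick, 50 mm long, its last 12 mm tapering to 5 mm. Origin: on the axis at the shoulder between them; +x along the shank to the tip. Head-heavy, it lies level on a side of its head, axis 12 mm up.
- pin3: Loose steel retaining pin; 3 or 4 of pin1..pin4 are present. Square head 24 x 24 x 34 mm, then a round shank 12 mm thick, 50 mm long, its last 12 mm tapering to 5 mm. Origin: on the axis at the shoulder between them; +x along the shank to the tip. Starts with the shank pointing roughly away from the robot.
- pin4: Loose steel retaining pin; 3 or 4 of pin1..pin4 are present. Square head 24 x 24 x 34 mm, then a round shank 12 mm thick, 50 mm long, its last 12 mm tapering to 5 mm. Origin: on the axis at the shoulder between them; +x along the shank to the tip. The head can be taken from above across its 24 mm.
- bell_jar: Glass bell jar, 72 mm in diameter and 120 mm high, standing at the left; origin at the centre of its underside, +z up. Not to be knocked over.
- flask: Glass flask with a cork, 60 mm in diameter and 110 mm high, standing behind the slide lock; origin at the centre of its underside, +z up. Not to be knocked over.

How it is judged:
By the outcome, as a careful person would: the job done as asked, in the order asked, and still so for the second after the job is handed in, with the robot touching nothing.
Of pin1, pin2, pin3, pin4 only 3 to 4 are there at a start; the rules pass over those that are not, and their reading is None.
At some moment in a run one of pin1, pin2, pin3, pin4 may be knocked a few centimetres aside while the robot is not near it.
Once in a run the grip may slacken for a moment while it holds something.
It also fails if it takes over 210 s, if anything falls off the work surface, if the arm or the gripper's body presses on something with over 40 N, if the wrist force passes 120 N, or if a joint passes its speed limit or range.

## Robot

A 6-joint arm with a two-finger parallel gripper is mounted at the origin on the work surface. World frame = base frame: x ahead of the robot, y to its left, z up, the work surface at z = 0. Lengths are in mm, angles in rad, forces in N, time in s.
With the tool pointing down it reaches from about 350 to 875 mm from the base axis. Payload 4.2 kg.
Tool frame: the origin (TCP) lies between the finger pads; the fingertips stand 17 mm ahead of it and the grasp point (between the pads) lies 2 mm behind it; z points along the fingers, y is the line along which they close (so a half turn about z gives the same grasp; the last joint's range is limited). The gripper opens to 85 mm and grips with 20 to 120 N. Pads are 22 mm wide; open, the fingers measure 114 mm over their backs; the gripper's body (76 mm by 85 mm) begins 54 mm behind the grasp point. The pads swing forward as they close: fully open they stand 13 mm farther back than shut.
Start: joints at [-1.045, 0.385, 0.008, 0, -1.194, -0.259], TCP at [164.795, -602.861, 248.312] pointing down, gripper open.
Joint ranges: [-3.14, 3.14], [-1.21, 2.06], [-1.07, 1.41], [-3.16, 2.05], [-2.99, -0.16], [-3.1, 3.1]. Speed limits (rad/s): [2.79, 2.79, 3.14, 3.14, 3.14, 3.14].

## Interface

Orientations are given as a unit quaternion [x, y, z, w].
In Python, from bench import arm, ticket, get_image, get_calibration gives the robot as it stands (arm), with the cameras as plain functions and the job (ticket).
- The arm moves only by the tool jog_arm, called as name(argument=value, ...), one argument or row to a line, values as JSON. Schema: {"type":"object","properties":{"plan":{"type":"array","items":{"type":"array","items":{"type":"number"},"minItems":6,"maxItems":6},"minItems":1,"maxItems":10},"aperture":{"type":"number"},"only":{"type":"string"},"quiet":{"type":"boolean"},"lines":{"type":"string"}},"required":["plan"],"additionalProperties":false}. plan is a list of rows, 1 to 10 of them, each of 6 numbers: dx, dy, dz in cm, then a rotation vector rx, ry, rz in units of 0.1 rad; each row is the pose to reach, as a shift and turn from the pose commanded when the call began, along the tool's axes at that moment; what a row does not reach only later rows make up. A row lasts 1/10 s, in which the tool goes at most 50 mm and 0.15 rad, less where a joint would pass 70% of its speed; a pose out of reach is approached as far as the arm can. aperture is the finger opening in mm, set as the call begins (left out keeps the last). The fingers move at their own pace and stop on an object; the grip force is fixed at half the most. Time passes only in rows, so rows that do not move let the fingers close. The tool returns the time, the measured TCP pose, the force, the opening and the grip force at its end. only (a regular expression) keeps the lines of the reply that match it, lines (a string "A,B") keeps lines A to B, and quiet returns only ok. Input that does not fit is refused with a message, and nothing moves.
- arm.read_state(): the state, without advancing time (a new reading comes with each control period).
- get_image(name): name is "side" or "top" or "wrist"; returns the picture (480x640x3 uint8, blue, green, red); there is no depth.
- get_calibration(name): a dict with "K" (3x3 intrinsics, pixels), "rvec" (rotation vector, rad) and "tvec" (3), from world to camera coordinates, as OpenCV has them. Camera axes: x right, y down, z forward; pixel columns grow to the right and rows downward; lengths in mm; the calibration is good to about 2 mm. A picture is of the moment at which its call begins: read the wrist's pose just before it. get_calibration takes no time and is no camera call; for the wrist camera it gives the pose at the moment of the call.
- ticket.job_done(): hands the job in; it is judged then, once.
The state is a dict: "clock": time; "joints": joint angles; "joint_vel": joint speeds; "joint_efforts": joint torques, N m; "position": TCP position; "ee_rot": TCP orientation; "contact_force": force on the tool from outside, world axes, zero at the start; "wrist_torque": the same for the moment, N m; "gripper_width": finger opening in mm; "grasp_force": force on a finger pad.
Only numpy, scipy, OpenCV 4.12 (cv2) and the standard library are available. Lean on these libraries where they do the work, as an engineer would, in place of code of your own. Each camera call takes 0.05 s, during which the arm holds its last target. There are 200 camera calls.

## Working session

There is one attempt and no reset: what is moved stays moved. The work goes in short steps, Python scripts to look and compute and a tool call to move; the robot and the scene stay as the last step left them, time stands still between calls to the robot, and variables do not carry over. Pictures are saved under pics/ and viewed, at most 14 in all, crops included, and the job is handed in when it is done.

```bash
ls; mkdir -p pics; python3 - <<'E'
from bench import arm, ticket, get_image, get_calibration
import cv2,numpy as np
s=arm.read_state();print(s)
for n in("side","top","wrist"):
    c=get_calibration(n);R=cv2.Rodrigues(np.array(c['rvec'],float))[0];print(n,c['K'],-R.T@np.array(c['tvec']).ravel(),R.tolist())
    cv2.imwrite(f"pics/{n}0.png",get_image(n))
E
```

```text
bench.py
pics
{'clock': 0.0, 'joints': array([-1.04540561e+00,  3.85538902e-01,  6.62284271e-03, -4.84046185e-04,
       -1.19399441e+00, -2.58572545e-01]), 'joint_vel': array([-0.00135917, -0.00110999,  0.00239706, -0.00074729, -0.00103206,
        0.00021641]), 'joint_efforts': array([-8.11668360e-05, -3.92288697e+01,  1.88401830e+01,  4.18627962e+00,
       -4.67803708e-03,  1.70194517e-05]), 'position': array([ 164.64498208, -602.3566847 ,  247.23324945]), 'ee_rot': array([-1.32925125e-01,  9.91125493e-01,  1.06283119e-03, -1.95934177e-04]), 'contact_force': array([-0.05336991, -0.10861434, -1.13361531]), 'wrist_torque': array([ 0.02289642, -0.00365868,  0.01182626]), 'grasp_force': 0.0, 'gripper_width': 85.78385609948539}
side [[462.65933293   0.         316.92920393]
 [  0.         462.65933293 247.06969515]
 [  0.           0.           1.        ]] [254.72090674 755.12034946 884.10492856] [[-0.9125965156008574, -0.40859270685977167, -0.014818893824394441], [-0.2611330441287921, 0.6103663658877745, -0.7478385070701976], [0.3146063142678549, -0.6786051129294239, -0.6637152761002563]]
top [[592.8439867    0.         318.55292916]
 [  0.         592.8439867  237.74077354]
 [  0.           0.           1.        ]] [ 420.06969949  -12.55712757 1250.44924814] [[0.021307575491529396, -0.9997631414962108, -0.004432621380215315], [-0.9836524174422664, -0.0201708334871592, -0.17894429059463937], [0.17881249644993558, 0.008173027716878528, -0.983849222559677]]
wrist [[417.89115054   0.         316.97415624]
 [  0.         417.89115054 246.59997605]
 [  0.           0.           1.        ]] [  99.20204407 -619.77613893  373.3821212 ] [[-0.2640063629616194, 0.9645171327549725, 0.002709416524790481], [0.9281736194552496, 0.25329257283450135, 0.2726473999403275], [0.2622868133610984, 0.07449545737161453, -0.9621102090550097]]
```

View pics/top0.png

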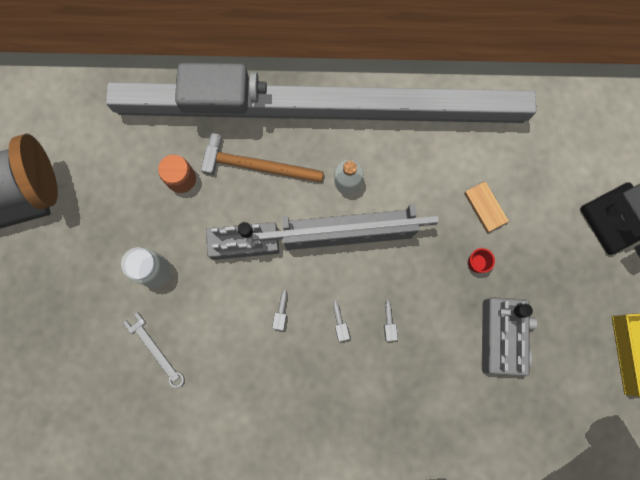

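View pics/side0.png

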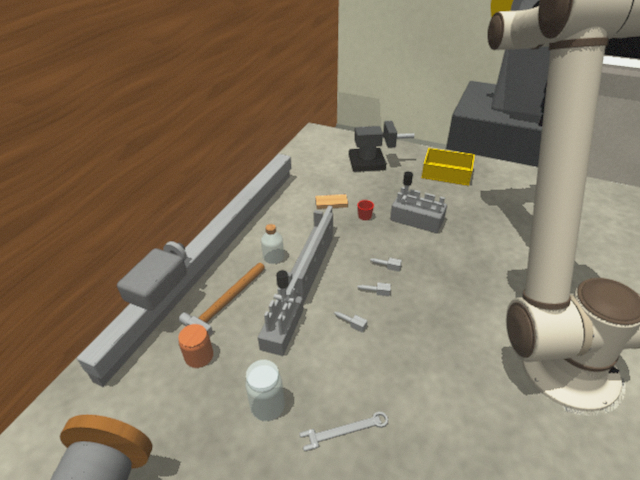

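The top view shows the gear knob at (524,311), the lock knob at (245,230), three pins with heads at (280,322), (343,335) and (391,335), the jar at (141,265) and the flask at (349,170). The side view agrees: gear knob (408,178), lock knob (282,280).

```bash
cat > h.py <<'E'
from bench import arm, ticket, get_image, get_calibration
import cv2,numpy as np
from scipy.spatial.transform import Rotation as Ro
np.set_printoptions(precision=3,suppress=True)
def cam(n):
    c=get_calibration(n);R=cv2.Rodrigues(np.array(c['rvec'],float))[0];t=np.array(c['tvec'],float).ravel()
    return np.array(c['K'],float),R,t
def ray(C,p):
    K,R,t=C;d=R.T@np.linalg.inv(K)@np.array([p[0],p[1],1.]);return -R.T@t,d/np.linalg.norm(d)
def onz(C,p,z):
    o,d=ray(C,p);return o+d*(z-o[2])/d[2]
def tri(*cp):
    A=0;b=0;rs=[ray(C,p) for C,p in cp]
    for o,d in rs:
        M=np.eye(3)-np.outer(d,d);A=A+M;b=b+M@o
    x=np.linalg.solve(A,b);return x,max(np.linalg.norm(np.cross(x-o,d)) for o,d in rs)
def proj(C,X):
    K,R,t=C;q=K@(R@np.asarray(X,float)+t);return q[:2]/q[2]
def blobs(mask,amin=20):
    n,l,st,ce=cv2.connectedComponentsWithStats(mask.astype(np.uint8));return [(st[i,4],ce[i],st[i,:4]) for i in range(1,n) if st[i,4]>=amin]
def to(X,yaw=None,R=None):
    """delta in tool axes to TCP position X with tool down; yaw = world angle of tool y axis (mod pi)"""
    s=arm.read_state();R0=Ro.from_quat(s['ee_rot']);d=R0.inv().apply(np.asarray(X,float)-s['position']);rv=np.zeros(3)
    if yaw is not None:
        best=None
        for k in(0,1):
            y=np.array([np.cos(yaw+k*np.pi),np.sin(yaw+k*np.pi),0]);z=np.array([0,0,-1.]);x=np.cross(y,z)
            r=(R0.inv()*Ro.from_matrix(np.c_[x,y,z])).as_rotvec()
            if best is None or np.linalg.norm(r)<np.linalg.norm(best):best=r
        rv=best
    print('delta',d,rv,'j6 %.2f'%s['joints'][5],'pos',s['position'],'t',s['clock']);return d,rv
def crop(im,x,y,w,h,k,name):
    cv2.imwrite('pics/'+name,cv2.resize(im[y:y+h,x:x+w],None,fx=k,fy=k,interpolation=cv2.INTER_CUBIC))
E
python3 - <<'E'
from h import *
T,S=cam('top'),cam('side');a=cv2.imread('pics/top0.png');b=cv2.imread('pics/side0.png')
for nm,im,bx in(('top',a,[(500,295,45,35),(230,215,30,30)]),('side',b,[(398,168,20,20),(272,268,20,22)])):
    for x,y,w,h in bx:
        m=np.zeros(im.shape[:2],bool);m[y:y+h,x:x+w]=im[y:y+h,x:x+w].max(2)<50
        print(nm,[(q[0],q[1],q[2]) for q in blobs(m)])
g=cv2.cvtColor(a,cv2.COLOR_BGR2HSV)
m=np.zeros(a.shape[:2],bool);m[280:350,260:410]=(a[280:350,260:410].min(2)>165)
for q in blobs(m,30):print('pin',q[0],q[1],q[2],onz(T,q[1],18))
A=cv2.resize(a[285:390,470:550],None,fx=5,fy=5,interpolation=2);B=cv2.resize(a[200:262,200:445],None,fx=3.2,fy=3.2,interpolation=2)
cv2.imwrite('pics/ga.png',A[:, :]);cv2.imwrite('pics/lk.png',B)
E
```

```text
top [(np.int32(193), array([522.181, 310.57 ]), array([513, 304,  19,  14], dtype=int32))]
top [(np.int32(97), array([245.887, 230.784]), array([238, 223,  15,  15], dtype=int32))]
side [(np.int32(87), array([407.563, 178.218]), array([404, 172,   8,  13], dtype=int32))]
side []
pin 226 [279.478 316.252] [273 290  13  40] [477.75   74.803  18.   ]
pin 222 [390.216 327.288] [385 301  12  40] [ 460.05  -153.573   18.   ]
pin 224 [340.853 327.393] [335 302  14  39] [457.689 -52.152  18.   ]
```

View pics/ga.png

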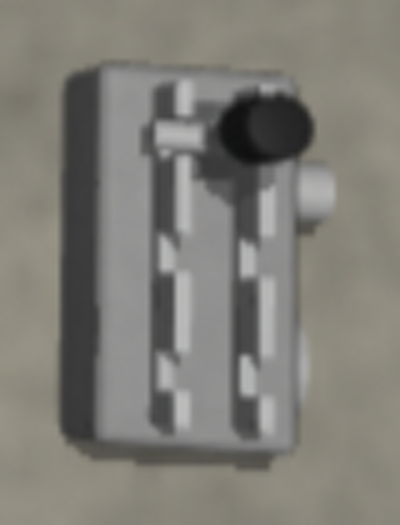

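View pics/lk.png

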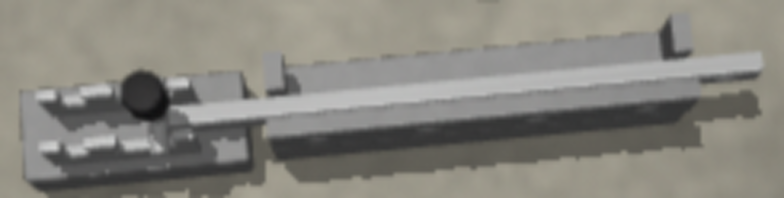

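The crops show the gearbox's cheeks running nearly straight up the image, with the knob in the far notch and the middle notch near (512,336). The lock's bar runs from crop (180,115) to (760,62), tilted about 5°.

```bash
python3 - <<'E'
from h import *
T,S=cam('top'),cam('side');b=cv2.imread('pics/side0.png')
print('gear',tri((T,(522.2,310.6)),(S,(407.6,178.2))))
# top and bottom extremes of the knob, side view
for nm,p in(('lock?',(282,279)),):print(nm,tri((T,(245.9,230.8)),(S,p)))
m=np.zeros(b.shape[:2],bool);m[265:292,270:296]=b[265:292,270:296].max(2)<70
print(blobs(m,10))
f=lambda p,k,o,z:onz(T,(o[0]+p[0]/k,o[1]+p[1]/k),z)
for x0,y0,x1,y1 in((190,82,190,430),(275,90,275,435)):
    d=f((x0,y0),5,(470,285),92)-f((x1,y1),5,(470,285),92);print('gear dir',np.arctan2(d[1],d[0]),np.linalg.norm(d),f((x0,y0),5,(470,285),92))
print('box top corners z60',[f(p,5,(470,285),60) for p in((103,66),(296,75),(97,440),(296,450))])
d=f((200,105),3.2,(200,200),95)-f((760,55),3.2,(200,200),95);print('bar dir',np.arctan2(d[1],d[0]))
to([0,0,0])
E
```

```text
gear (array([ 490.704, -385.761,  138.169]), np.float64(1.4351435311743388))
lock? (array([629.963, 133.961, 151.539]), np.float64(0.3520231007882987))
[(np.int32(164), array([282.116, 279.098]), array([277, 271,  12,  18], dtype=int32))]
gear dir -0.03573298220313766 132.42832339661513 [ 512.329 -374.081   92.   ]
gear dir -0.040831299927012614 131.20843800566146 [ 509.918 -406.967   92.   ]
box top corners z60 [array([ 520.539, -349.53 ,   60.   ]), array([ 518.56, -426.49,   60.  ]), array([ 374.271, -342.722,   60.   ]), array([ 372.122, -420.322,   60.   ])]
bar dir 1.6820066011616344
delta [  0.069 624.208 248.499] [0. 0. 0.] j6 -0.26 pos [ 164.683 -602.505  247.498] t 0.15
```

```bash
python3 - <<'E'
from h import *
to([490.9,-386,190],np.pi/2-.041)
E
```

```text
delta [-371.745  122.797   57.66 ] [ 0.002 -0.     0.308] j6 -0.26 pos [ 164.683 -602.505  247.498] t 0.15
```

The manual's scale: shifts go in cm and turns go in units of 0.1 rad. Converting my numbers, 50 mm is 5, 5 mm is 0.5, 0.308 rad is 3.08.

jog_arm(
  plan=[
    [-4.7, 1.5, 0.5, 0, 0, 0.4],
    [-9.3, 3.1, 1.2, 0, 0, 0.8],
    [-14, 4.6, 2, 0, 0, 1.2],
    [-18.6, 6.1, 2.8, 0, 0, 1.6],
    [-23.2, 7.7, 3.5, 0, 0, 2],
    [-27.9, 9.2, 4.2, 0, 0, 2.4],
    [-32.5, 10.8, 5, 0, 0, 2.8],
    [-37.17, 12.28, 5.77, 0.02, 0, 3.08],
    [-37.17, 12.28, 5.77, 0.02, 0, 3.08],
    [-37.17, 12.28, 5.77, 0.02, 0, 3.08],
  ],
  aperture=60,
)

```text
clock: 1.15
position: [491.6, -385.3, 189.7]
ee_rot: [0.019, 1.0, -0.001, -0.001]
contact_force: [-0.3, -0.5, 0.3]
gripper_width: 59.9
grasp_force: 0.0
```

```bash
python3 - <<'E'
from h import *
to([490.9,-386,140],np.pi/2-.041)
E
```

```text
delta [ 0.64  -0.676 49.678] [-0.001 -0.001  0.002] j6 -1.21 pos [ 491.638 -385.291  189.676] t 1.15
```

Scaled: 49.7 mm is 4.97, 40 mm is 4.

jog_arm(
  plan=[
    [0.03, -0.03, 2, 0, 0, 0],
    [0.06, -0.06, 4, 0, 0, 0],
    [0.06, -0.06, 4.97, 0, 0, 0],
    [0.06, -0.06, 4.97, 0, 0, 0],
  ],
  aperture=60,
)

```text
clock: 1.55
position: [488.6, -387.4, 139.5]
ee_rot: [0.021, 1.0, -0.0, -0.001]
contact_force: [0.4, 0.6, -0.3]
gripper_width: 60.2
grasp_force: 0.0
```

jog_arm(
  plan=[
    [0, 0, 0, 0, 0, 0],
    [0, 0, 0, 0, 0, 0],
    [0, 0, 0, 0, 0, 0],
    [0, 0, 0, 0, 0, 0],
    [0, 0, 0, 0, 0, 0],
  ],
  aperture=10,
)

```text
clock: 2.05
position: [490.9, -387.4, 142.4]
ee_rot: [0.02, 1.0, -0.002, 0.001]
contact_force: [-0.7, 0.7, 5.9]
gripper_width: 24.4
grasp_force: 58.9
```

jog_arm(
  plan=[
    [0, 0, -1, 0, 0, 0],
    [0, 0, -2, 0, 0, 0],
    [0, 0, -2.9, 0, 0, 0],
    [0, 0, -2.9, 0, 0, 0],
  ],
)

```text
clock: 2.45
position: [490.4, -387.1, 170.9]
ee_rot: [0.021, 1.0, -0.001, 0.0]
contact_force: [0.9, -2.6, -4.9]
gripper_width: 24.6
grasp_force: 59.2
```

jog_arm(
  plan=[
    [1.2, 0, 0, 0, 0, 0],
    [2.4, 0, 0, 0, 0, 0],
    [3.6, 0, 0, 0, 0, 0],
    [4.5, 0, 0, 0, 0, 0],
    [4.5, 0, 0, 0, 0, 0],
  ],
)

```text
clock: 2.95
position: [443.1, -385.1, 170.0]
ee_rot: [0.021, 1.0, -0.001, -0.001]
contact_force: [-1.6, -3.5, -4.6]
gripper_width: 24.6
grasp_force: 59.2
```

jog_arm(
  plan=[
    [0, 0, 0.8, 0, 0, 0],
    [0, 0, 1.6, 0, 0, 0],
    [0, 0, 2.4, 0, 0, 0],
    [0, 0, 2.8, 0, 0, 0],
    [0, 0, 2.8, 0, 0, 0],
  ],
)

```text
clock: 3.45
position: [446.0, -385.4, 142.4]
ee_rot: [0.02, 1.0, -0.001, 0.0]
contact_force: [-2.2, -3.7, 0.1]
gripper_width: 24.8
grasp_force: 59.9
```

jog_arm(
  plan=[
    [0, 0, 0, 0, 0, 0],
    [0, 0, 0, 0, 0, 0],
    [0, 0, 0, 0, 0, 0],
  ],
  aperture=60,
)

```text
clock: 3.75
position: [445.9, -384.9, 142.0]
ee_rot: [0.02, 1.0, -0.001, 0.0]
contact_force: [-0.1, -0.1, -0.5]
gripper_width: 59.9
grasp_force: 0.0
```

jog_arm(
  plan=[
    [0, 0, -3, 0, 0, 0],
    [0, 0, -7, 0, 0, 0],
    [0, 0, -11, 0, 0, 0],
    [0, 0, -11, 0, 0, 0],
  ],
  aperture=60,
)

```text
clock: 4.15
position: [448.1, -386.7, 259.0]
ee_rot: [0.02, 1.0, -0.005, 0.006]
contact_force: [1.0, 0.2, 0.8]
gripper_width: 59.5
grasp_force: 0.0
```

```bash
python3 - <<'E'
from h import *
T=cam('top');S=cam('side');a=get_image('side');cv2.imwrite('pics/side1.png',a)
m=np.zeros(a.shape[:2],bool);m[160:215,385:440]=a[160:215,385:440].max(2)<50
print(blobs(m,10)); print(proj(S,[446,-384.5,138]))
to([520,70,300],np.pi/2+.111)
E
```

```text
[(np.int32(94), array([422.574, 181.968]), array([419, 176,   8,  13], dtype=int32))]
[422.132 181.759]
delta [-54.791 457.932 -46.421] [-0.006  0.007 -0.152] j6 -1.18 pos [ 446.943 -385.573  255.559] t 4.2
```

jog_arm(
  plan=[
    [-0.6, 4.6, -0.5, 0, 0, -0.2],
    [-1.2, 9.2, -1, 0, 0, -0.4],
    [-1.8, 13.8, -1.5, 0, 0, -0.6],
    [-2.4, 18.4, -2, 0, 0, -0.8],
    [-3, 23, -2.5, 0, 0, -1],
    [-3.6, 27.6, -3, 0, 0, -1.2],
    [-4.2, 32.2, -3.5, 0, 0, -1.3],
    [-4.8, 36.8, -4, 0, 0, -1.4],
    [-5.3, 41.3, -4.5, 0, 0, -1.5],
    [-5.48, 45.79, -4.64, -0.06, 0.07, -1.52],
  ],
)

```text
clock: 5.2
position: [518.6, 72.5, 296.8]
ee_rot: [-0.056, 0.998, 0.002, -0.004]
contact_force: [0.3, 0.2, -0.2]
gripper_width: 59.9
grasp_force: 0.0
```

jog_arm(
  plan=[
    [0, 0, 0, 0, 0, 0],
    [0, 0, 0, 0, 0, 0],
  ],
  aperture=60,
)

```text
clock: 5.4
position: [518.4, 71.3, 296.1]
ee_rot: [-0.056, 0.998, 0.002, -0.005]
contact_force: [0.8, -0.7, 0.4]
gripper_width: 59.7
grasp_force: 0.0
```

```bash
python3 - <<'E'
from h import *
C=cam('wrist');a=get_image('wrist');cv2.imwrite('pics/w1.png',a);np.savez('w1.npz',K=C[0],R=C[1],t=C[2]);print(ray(C,(320,240)))
to([630,134,153])
E
```

```text
(array([452.092,  64.269, 422.769]), array([ 0.246,  0.04 , -0.969]))
delta [-119.195   50.207  142.485] [0. 0. 0.] j6 -1.90 pos [518.43   70.404 296.311] t 5.45
```

View pics/w1.png

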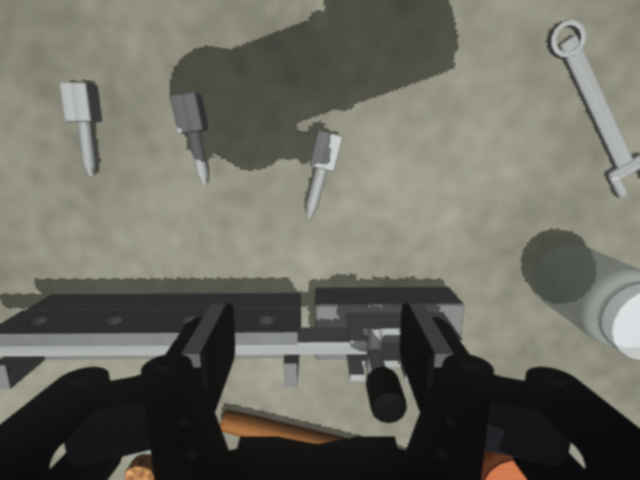

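The wrist view shows the plate's front face as a dark strip with hole mouths near (40,322), (115,322), (190,321) and (266,321). The lock knob is at (386,390), between the fingers. Pins lie at (80,100), (190,110) and (325,150).

```bash
python3 - <<'E'
from h import *
d=np.load('w1.npz');W=(d['K'],d['R'],d['t']);a=cv2.imread('pics/w1.png');g=cv2.cvtColor(a,cv2.COLOR_BGR2GRAY)
print(g[308:334:2,262:272:2]);print('corner',g[305:340,100])
blk=cv2.morphologyEx(g[300:332,0:300],cv2.MORPH_TOPHAT,np.ones((13,25),np.uint8))
m=np.zeros(g.shape,bool);m[300:332,0:300]=blk>8
P=[]
for q in blobs(m,15):
    x=onz(W,q[1],70);print('hole?',q[0],q[1],q[2],x)
g2=[(298,332),(20,333)]
d=onz(W,g2[0],95)-onz(W,g2[1],95);print('plate dir',np.arctan2(d[1],d[0]),onz(W,g2[0],95))
E
```

```text
[[52 53 52 51 52]
 [47 48 48 48 47]
 [47 47 47 47 48]
 [47 47 48 48 47]
 [56 60 61 61 57]
 [65 68 71 70 67]
 [66 71 74 73 69]
 [66 71 74 72 67]
 [55 58 57 56 52]
 [47 48 48 47 47]
 [47 47 48 48 48]
 [50 49 51 50 50]
 [94 95 95 96 95]]
corner [ 47  47  48  49  50  49  46  45  46  46  45  45  46  45  46  46  47  46
  47  47  49  48  47  47  46  46  48  62  93 121 134 136 137 137 136]
hole? 300 [  8.603 311.84 ] [  0 300  28  25] [ 640.429 -195.164   70.   ]
hole? 47 [ 34.17  301.787] [ 30 300  12   6] [ 627.872 -171.481   70.   ]
hole? 33 [228.394 301.576] [225 300   8   5] [608.156   2.953  70.   ]
hole? 466 [209.307 318.483] [193 304  31  28] [626.773 -13.463  70.   ]
hole? 92 [ 39.087 320.348] [ 32 317  15   8] [ 645.911 -168.184   70.   ]
hole? 102 [114.637 320.206] [108 316  15   9] [638.111 -99.557  70.   ]
hole? 52 [188.019 318.558] [183 316  12   7] [629.01  -32.833  70.   ]
hole? 113 [266.044 319.761] [259 316  15   9] [622.279  38.325  70.   ]
hole? 64 [268.484 330.984] [237 330  63   2] [633.311  41.488  70.   ]
plate dir 1.6856999921060665 [618.612  68.427  95.   ]
```

jog_arm(
  plan=[
    [-4, 1.7, 2, 0, 0, 0],
    [-8, 3.4, 4, 0, 0, 0],
    [-11.9, 5, 6, 0, 0, 0],
    [-11.9, 5, 8.5, 0, 0, 0],
    [-11.9, 5, 8.5, 0, 0, 0],
  ],
  aperture=60,
)

```text
clock: 5.95
position: [629.2, 131.6, 206.1]
ee_rot: [-0.054, 0.999, 0.001, -0.009]
contact_force: [-0.6, -0.5, -0.9]
gripper_width: 59.8
grasp_force: 0.0
```

```bash
python3 - <<'E'
from h import *
C=cam('wrist');a=get_image('wrist');cv2.imwrite('pics/w2.png',a);np.savez('w2.npz',K=C[0],R=C[1],t=C[2])
to([630.5,134,155],np.pi/2+.113)
E
```

```text
delta [-1.357  2.18  54.276] [ 0.003 -0.012 -0.004] j6 -1.91 pos [630.074 131.62  209.283] t 6.0
```

View pics/w2.png

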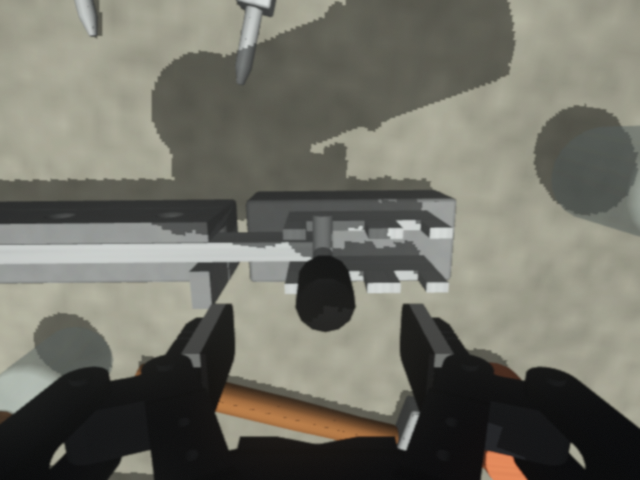

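The wrist view shows the knob centred between the fingers at about (325,300). Its cross-pin is near x=322, the tooth spans 366–400, and the narrow notch is centred at about 414, roughly 53 mm to the left.

Scaled: 40 mm is 4, 20 mm is 2, -0.01 rad is -0.1.

jog_arm(
  plan=[
    [0, 0.1, 2, 0, 0, 0],
    [-0.05, 0.2, 4, 0, -0.1, 0],
    [-0.05, 0.2, 5.35, 0, -0.1, 0],
    [-0.05, 0.2, 5.35, 0, -0.1, 0],
  ],
  aperture=60,
)

```text
clock: 6.4
position: [630.0, 134.7, 158.0]
ee_rot: [-0.055, 0.998, 0.002, 0.001]
contact_force: [-0.6, -0.4, 0.2]
gripper_width: 60.0
grasp_force: 0.0
```

jog_arm(
  plan=[
    [0, 0, 0, 0, 0, 0],
    [0, 0, 0, 0, 0, 0],
    [0, 0, 0, 0, 0, 0],
    [0, 0, 0, 0, 0, 0],
    [0, 0, 0, 0, 0, 0],
  ],
  aperture=10,
)

```text
clock: 6.9
position: [631.8, 135.8, 160.3]
ee_rot: [-0.056, 0.998, 0.002, 0.003]
contact_force: [-1.7, -1.3, 6.1]
gripper_width: 24.3
grasp_force: 58.7
```

jog_arm(
  plan=[
    [0, 0, -1, 0, 0, 0],
    [0, 0, -2, 0, 0, 0],
    [0, 0, -2.9, 0, 0, 0],
    [0, 0, -2.9, 0, 0, 0],
    [0, 0, -2.9, 0, 0, 0],
  ],
)

```text
clock: 7.4
position: [631.6, 135.8, 187.4]
ee_rot: [-0.055, 0.998, 0.003, 0.003]
contact_force: [6.2, -0.4, -4.6]
gripper_width: 24.4
grasp_force: 59.0
```

jog_arm(
  plan=[
    [0, 1.3, 0, 0, 0, 0],
    [0, 2.6, 0, 0, 0, 0],
    [0, 3.9, 0, 0, 0, 0],
    [0, 5.3, 0, 0, 0, 0],
    [0, 5.3, 0, 0, 0, 0],
    [0, 5.3, 0, 0, 0, 0],
  ],
)

```text
clock: 8.0
position: [625.5, 188.4, 186.8]
ee_rot: [-0.055, 0.998, 0.002, 0.002]
contact_force: [5.0, -0.4, -4.5]
gripper_width: 24.1
grasp_force: 60.1
```

jog_arm(
  plan=[
    [0, 0, 0.8, 0, 0, 0],
    [0, 0, 1.6, 0, 0, 0],
    [0, 0, 2, 0, 0, 0],
    [0, 0, 2, 0, 0, 0],
  ],
)

```text
clock: 8.4
position: [625.4, 188.4, 166.1]
ee_rot: [-0.055, 0.998, 0.002, 0.002]
contact_force: [4.7, -0.1, -4.6]
gripper_width: 24.3
grasp_force: 60.2
```

```bash
python3 -c "
from h import *
to([626.1,189.8,160])"
```

```text
delta [-0.793  1.326  6.11 ] [0. 0. 0.] j6 -2.00 pos [625.441 188.366 166.101] t 8.4
```

Scaled: 7 mm is 0.7, 5 mm is 0.5.

jog_arm(
  plan=[
    [0, 0, 0.5, 0, 0, 0],
    [0, 0, 0.7, 0, 0, 0],
    [0, 0, 0.7, 0, 0, 0],
  ],
)

```text
clock: 8.7
position: [625.5, 188.4, 160.5]
ee_rot: [-0.055, 0.998, 0.002, 0.002]
contact_force: [5.3, -2.2, -2.7]
gripper_width: 24.1
grasp_force: 60.6
```

jog_arm(
  plan=[
    [0, 0, 0, 0, 0, 0],
    [0, 0, 0, 0, 0, 0],
    [0, 0, 0, 0, 0, 0],
  ],
  aperture=60,
)

```text
clock: 9.0
position: [624.4, 188.5, 160.6]
ee_rot: [-0.055, 0.998, 0.002, 0.001]
contact_force: [-0.2, -0.9, 0.3]
gripper_width: 59.9
grasp_force: 0.0
```

jog_arm(
  plan=[
    [0, 0, -4, 0, 0, 0],
    [0, 0, -8, 0, 0, 0],
    [0, 0, -12, 0, 0, 0],
    [3, 2, -13.5, 0, 0, 0],
    [3, 2, -13.5, 0, 0, 0],
  ],
  aperture=60,
)

```text
clock: 9.5
position: [591.3, 205.8, 300.1]
ee_rot: [-0.057, 0.998, 0.004, 0.004]
contact_force: [-0.4, -0.1, 0.2]
gripper_width: 60.0
grasp_force: 0.0
```

```bash
python3 - <<'E'
from h import *
C=cam('wrist');a=get_image('wrist');cv2.imwrite('pics/w3.png',a);np.savez('w3.npz',K=C[0],R=C[1],t=C[2])
T=cam('top');S=cam('side');a=get_image('side');b=get_image('top');cv2.imwrite('pics/side2.png',a);cv2.imwrite('pics/top2.png',b)
k=np.array([626,189.5,153])
for C,im in((T,b),(S,a)):
    p=proj(C,k).astype(int);m=np.zeros(im.shape[:2],bool);m[p[1]-14:p[1]+14,p[0]-14:p[0]+14]=im[p[1]-14:p[1]+14,p[0]-14:p[0]+14].max(2)<60
    print(p,blobs(m,20))
E
```

```text
[216 232] [(np.int32(314), array([213.089, 231.258]), array([202, 223,  23,  17], dtype=int32))]
[271 296] [(np.int32(172), array([273.273, 296.36 ]), array([268, 288,  12,  18], dtype=int32))]
```

View pics/w3.png

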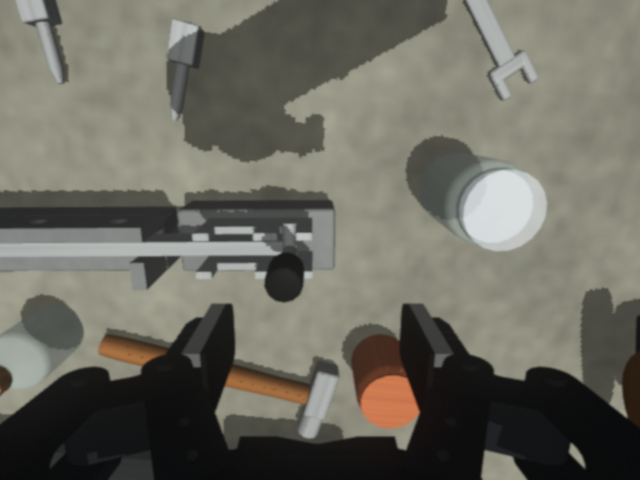

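The view shows the lever pin seated past the tooth at about (290,235), with the bar shifted left and the jar and flask standing. The knob moved 54 mm and sits at its down height. Next: a view over pins and holes.

```bash
python3 - <<'E'
from h import *
to([445,-45,300],np.pi/2+.113)
E
```

```text
delta [ 173.879 -231.403   -6.297] [ 0.004  0.002 -0.002] j6 -2.05 pos [592.144 204.29  295.089] t 9.65
```

Scaled: -231 mm is -23.1, -190 mm is -19, 0.004 rad is 0.04.

jog_arm(
  plan=[
    [2.8, -3.8, -0.1, 0, 0, 0],
    [5.6, -7.6, -0.2, 0, 0, 0],
    [8.4, -11.4, -0.3, 0, 0, 0],
    [11.2, -15.2, -0.4, 0, 0, 0],
    [14, -19, -0.5, 0, 0, 0],
    [17.4, -23.1, -0.6, 0.04, 0.02, 0],
    [17.4, -23.1, -0.6, 0.04, 0.02, 0],
    [17.4, -23.1, -0.6, 0.04, 0.02, 0],
  ],
  aperture=60,
)

```text
clock: 10.45
position: [444.7, -45.7, 299.4]
ee_rot: [-0.054, 0.999, 0.0, 0.0]
contact_force: [0.2, 0.3, -0.0]
gripper_width: 60.0
grasp_force: 0.0
```

```bash
python3 - <<'E'
from h import *
C=cam('wrist');a=get_image('wrist');cv2.imwrite('pics/w4.png',a);np.savez('w4.npz',K=C[0],R=C[1],t=C[2])
h=cv2.cvtColor(a,cv2.COLOR_BGR2HSV)
m=h[:,:,1]<28
m[310:]=0
v=a.copy();v[m]=(0,0,255);cv2.imwrite('pics/w4v.png',np.vstack([a[:300],v[:300]]))
for q in blobs(m,150):print(q)
E
```

```text
(np.int32(179), array([373.369,   6.86 ]), array([360,   0,  28,  20], dtype=int32))
(np.int32(249), array([529.205,  10.016]), array([517,   0,  25,  29], dtype=int32))
(np.int32(1092), array([560.234,  36.127]), array([531,   2,  60,  61], dtype=int32))
(np.int32(214), array([634.35,  22.36]), array([625,   2,  15,  39], dtype=int32))
(np.int32(154), array([149.519,  41.526]), array([141,  31,  17,  20], dtype=int32))
(np.int32(976), array([613.618,  83.659]), array([587,  44,  53,  69], dtype=int32))
(np.int32(215), array([189.609,  58.935]), array([178,  49,  28,  22], dtype=int32))
(np.int32(153), array([394.523,  73.523]), array([378,  63,  32,  21], dtype=int32))
(np.int32(170), array([549.8  ,  71.706]), array([540,  64,  25,  17], dtype=int32))
(np.int32(2857), array([  8.76 , 171.835]), array([  0,  87,  25, 161], dtype=int32))
(np.int32(152), array([243.138, 118.421]), array([232, 109,  25,  24], dtype=int32))
(np.int32(211), a
[... 305 characters left out ...]
37], dtype=int32))
(np.int32(3279), array([297.014, 242.675]), array([206, 177, 126, 133], dtype=int32))
(np.int32(477), array([462.916, 204.335]), array([446, 181,  41,  44], dtype=int32))
(np.int32(5297), array([467.238, 256.68 ]), array([403, 209, 177, 101], dtype=int32))
(np.int32(763), array([385.059, 239.837]), array([361, 214,  46,  58], dtype=int32))
(np.int32(254), array([626.028, 229.484]), array([613, 214,  27,  30], dtype=int32))
(np.int32(154), array([587.195, 233.818]), array([578, 219,  18,  33], dtype=int32))
(np.int32(354), array([605.251, 242.359]), array([591, 221,  31,  45], dtype=int32))
(np.int32(524), array([539.698, 293.725]), array([510, 278,  59,  32], dtype=int32))
```

View pics/w4v.png

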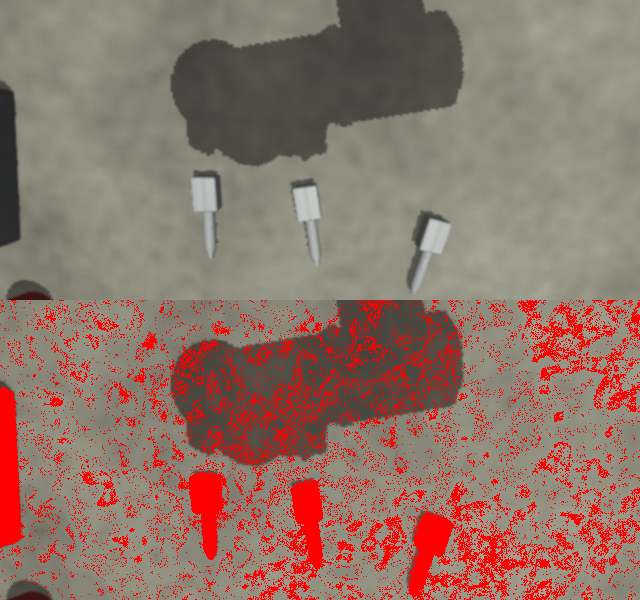

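The three pins are clear of the arm's shadow here: heads at (204,193), (306,202) and (434,236), shanks pointing down the image (away from the robot).

```bash
cat >> h.py <<'E'
def pins(name,C,boxes,z=24.,thr=170):
    """bright head top (opening removes shank) -> centre at z; axis from head to shank centroid"""
    a=cv2.imread(name);g=cv2.GaussianBlur(a.min(2),(3,3),0);out=[]
    for x,y,w,h in boxes:
        m=np.zeros(g.shape,np.uint8);m[y:y+h,x:x+w]=(g[y:y+h,x:x+w]>thr)
        q=max(blobs(m,30),key=lambda b:b[0]);n,l=cv2.connectedComponents(m);m=(l==l[tuple(np.argwhere(l>0)[0])]).astype(np.uint8) if n==2 else m
        hd=cv2.morphologyEx(m,cv2.MORPH_OPEN,np.ones((15,15),np.uint8));r=cv2.minAreaRect(np.argwhere(hd)[:,::-1].astype(np.float32))
        P=np.array([onz(C,p,z) for p in cv2.boxPoints(r)]);c=P.mean(0)
        sh=cv2.morphologyEx(m-hd,cv2.MORPH_OPEN,np.ones((3,3),np.uint8));b=max(blobs(sh,10),key=lambda b:b[0])
        s=onz(C,b[1],15);e=P[1]-P[0],P[2]-P[1]
        u=max([k*v/np.linalg.norm(v) for v in e for k in(1,-1)],key=lambda v:v@(s-c))
        out.append((c,np.arctan2(u[1],u[0])))
        print('head px',np.array(r[0]),'c',c,'sides',[round(np.linalg.norm(v),1) for v in e],'yaw %.3f'%out[-1][1],'to shank %.3f'%np.arctan2(*(s-c)[[1,0]]),'gap %.1f'%np.linalg.norm((s-c)[:2]))
    return out
E
python3 - <<'E'
from h import *
d=np.load('w4.npz');W=(d['K'],d['R'],d['t'])
a=cv2.imread('pics/w4.png');print(a[185:200:5,195:225:3].min(2))
for thr in(165,180):pins('pics/w4.png',W,[(170,160,70,105),(280,170,55,100),(395,200,65,100)],24,thr)
g=cv2.cvtColor(a,cv2.COLOR_BGR2GRAY)
cv2.imwrite('pics/w4b.png',a[340:470])
# holes
T=cam('top')
for h in((645.9,-168.2,70),(638.1,-99.6,70),(630,-31,70),(622.3,38.3,70)):print(proj(W,h),proj(T,h))
E
```

```text
[[183 187 182 179 188 188 179  83  69 115]
 [182 188 183 178 187 188 183  93  67 116]
 [182 187 185 178 186 187 185 109  65 113]]
head px [203.5 194.5] c [ 450.326 -153.748   24.   ] sides [np.float64(20.0), np.float64(30.1)] yaw 0.041 to shank 0.100 gap 37.7
head px [306.5 204. ] c [448.781 -54.094  24.   ] sides [np.float64(20.2), np.float64(29.4)] yaw 0.109 to shank 0.270 gap 39.7
head px [435.5 237. ] c [467.833  76.526  24.   ] sides [np.float64(20.7), np.float64(28.8)] yaw 0.193 to shank -0.113 gap 37.4
head px [0. 0.] c [ 301.763 -332.376   24.   ] sides [np.float64(0.0), np.float64(0.0)] yaw nan to shank 0.885 gap 235.1h.py:44: RuntimeWarning: invalid value encountered in divide
  u=max([k*v/np.linalg.norm(v) for v in e for k in(1,-1)],key=lambda v:v@(s-c))
Traceback (most recent call last):
  File "h.py", line 42, in pins
    sh=cv2.morphologyEx(m-hd,cv2.MORPH_OPEN,np.ones((3,3),np.uint8));b=max(blobs(sh,10),key=lambda b:b[0])
                                                                       ~~~^^^^^^^^^^^^^^^^^^^^^^^^^^^^^^^^
ValueError: max() iterable argument is empty
```

```bash
sed -i 's/np.ones((15,15),np.uint8)/cv2.getStructuringElement(cv2.MORPH_ELLIPSE,(15,15))/; s/s=onz(C,b\[1\],15)/s=onz(C,b[1],16)/' h.py
python3 - <<'E'
from h import *
d=np.load('w4.npz');W=(d['K'],d['R'],d['t'])
pins('pics/w4.png',W,[(170,160,70,105),(280,170,55,100),(395,200,65,100)],24,165)
T=cam('top');t2='pics/top2.png';a=cv2.imread('pics/w4.png')
w=[(203.5,194.5),(306.5,203.5),(435,237)]
b=cv2.imread(t2);m=np.zeros(b.shape[:2],np.uint8);m[280:350,260:410]=b[280:350,260:410].min(2)>165
hd=cv2.morphologyEx(m,cv2.MORPH_OPEN,np.ones((7,7),np.uint8))
for q in blobs(hd,20):
    i=np.argmin([np.linalg.norm(q[1]-proj(T,onz(W,p,24))) for p in w]);print('height check',q[1],tri((W,w[i]),(T,q[1])))
for h in((645.9,-168.2,70),(638.1,-99.6,70),(630,-31,70),(622.3,38.3,70)):print(proj(W,h),proj(T,h))
cv2.imwrite('pics/w4b.png',a[310:470])
E
```

```text
head px [203.5 194.5] c [ 450.326 -153.748   24.   ] sides [np.float64(20.0), np.float64(30.1)] yaw 0.041 to shank 0.107 gap 37.4
head px [306.77 203.89] c [448.664 -53.83   24.   ] sides [np.float64(21.1), np.float64(31.5)] yaw 0.250 to shank 0.264 gap 39.5
head px [435.45 236.65] c [467.511  76.388  24.   ] sides [np.float64(31.2), np.float64(21.1)] yaw -0.139 to shank -0.117 gap 37.0
height check [341.994 331.562] (array([449.225, -54.4  ,  18.151]), np.float64(0.21646505456922865))
height check [390.904 331.725] (array([ 451.   , -154.829,   19.613]), np.float64(0.04452955173477765))
[169.712 397.029] [400.357 233.906]
[239.874 396.697] [366.439 237.012]
[310.069 396.103] [332.471 240.267]
[380.938 395.925] [298.113 243.325]
```

View pics/w4b.png

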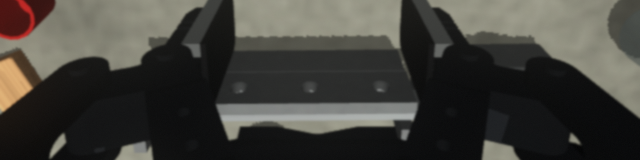

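The crop shows three hole mouths at image (239,398), (310,397) and (381,397), within 1–2 px of where the earlier estimate projects.

```bash
python3 - <<'E'
from h import *
L=lambda n:(lambda d:(d['K'],d['R'],d['t']))(np.load(n))
A,B=L('w1.npz'),L('w4.npz')
for p,q in(((266.,319.8),(381,397)),((188.8,319.5),(310,397)),((114.6,320.2),(239,398))):print(tri((A,p),(B,q)))
to([449,-54.2,45],np.pi/2+.257)
E
```

```text
(array([621.8  ,  38.22 ,  71.866]), np.float64(0.3917137625952172))
(array([628.07 , -31.124,  73.891]), np.float64(0.15952169736144373))
(array([638.656, -99.954,  70.308]), np.float64(0.7144361785362295))
delta [ -2.404  -9.733 254.352] [ 0.     0.    -0.148] j6 -1.73 pos [445.455 -44.92  299.356] t 10.5
```

jog_arm(
  plan=[
    [-0.1, -0.3, 5, 0, 0, -0.5],
    [-0.2, -0.6, 10, 0, 0, -1],
    [-0.24, -0.97, 15, 0, 0, -1.48],
    [-0.24, -0.97, 20, 0, 0, -1.48],
    [-0.24, -0.97, 24, 0, 0, -1.48],
    [-0.24, -0.97, 25.43, 0, 0, -1.48],
    [-0.24, -0.97, 25.43, 0, 0, -1.48],
  ],
  aperture=45,
)

```text
clock: 11.2
position: [448.0, -53.3, 42.4]
ee_rot: [-0.13, 0.992, -0.0, -0.003]
contact_force: [-0.9, -0.5, 0.2]
gripper_width: 45.0
grasp_force: 0.0
```

```bash
python3 - <<'E'
from h import *
C=cam('wrist');a=get_image('wrist');cv2.imwrite('pics/w5.png',a)
cv2.imwrite('pics/w5c.png',a[150:480,150:490])
to([449,-54.2,21],np.pi/2+.257)
E
```

```text
delta [ 0.55  -0.989 23.12 ] [ 0.    -0.002  0.003] j6 -1.55 pos [449.327 -53.093  44.119] t 11.25
```

View pics/w5c.png

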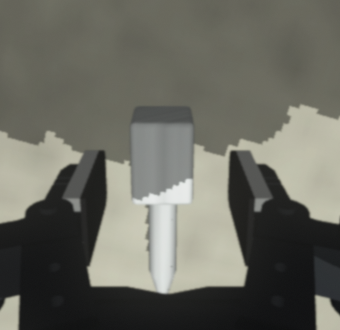

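The pin is square between the open fingers, head centred to within about 2 mm.

Scaled: 22.5 mm is 2.25, 12 mm is 1.2.

jog_arm(
  plan=[
    [0.05, -0.15, 1.2, 0, 0, 0],
    [0.05, -0.15, 2.25, 0, 0, 0],
    [0.05, -0.15, 2.25, 0, 0, 0],
    [0.05, -0.15, 2.25, 0, 0, 0],
  ],
  aperture=45,
)

```text
clock: 11.65
position: [449.6, -55.0, 23.6]
ee_rot: [-0.129, 0.992, 0.0, 0.001]
contact_force: [-0.0, -0.2, 0.3]
gripper_width: 45.4
grasp_force: 0.0
```

jog_arm(
  plan=[
    [0, 0, 0, 0, 0, 0],
    [0, 0, 0, 0, 0, 0],
    [0, 0, 0, 0, 0, 0],
    [0, 0, 0, 0, 0, 0],
  ],
  aperture=5,
)

```text
clock: 12.05
position: [449.7, -55.1, 24.0]
ee_rot: [-0.129, 0.992, 0.0, 0.002]
contact_force: [-0.4, 1.9, 6.4]
gripper_width: 22.6
grasp_force: 59.5
```

```bash
python3 - <<'E'
from h import *
print(arm.read_state()['position'])
E
```

```text
[449.673 -55.124  24.032]
```

jog_arm(
  plan=[
    [0, 0, -2, 0, 0, 0],
    [0, 0, -4, 0, 0, 0],
    [0, 0, -5.8, 0, 0, 0],
    [0, 0, -5.8, 0, 0, 0],
    [0, 0, -5.8, 0, 0, 0],
  ],
)

```text
clock: 12.55
position: [448.6, -55.3, 81.0]
ee_rot: [-0.129, 0.992, 0.0, 0.001]
contact_force: [-0.2, 0.9, -1.7]
gripper_width: 22.7
grasp_force: 59.1
```

```bash
python3 - <<'E'
from h import *
u=np.array([np.cos(.113),np.sin(.113),0]);h=np.array([629.9,-31.2,0])
to(h-u*(67+15)+[0,0,79],np.pi/2+.113)
E
```

```text
delta [-100.302  -11.09     2.129] [0.001 0.002 0.145] j6 -1.55 pos [448.611 -55.338  80.961] t 12.55
```

jog_arm(
  plan=[
    [-2, -0.2, -0.1, 0, 0, 0.4],
    [-4, -0.4, -0.1, 0, 0, 0.8],
    [-6, -0.6, -0.1, 0, 0, 1.2],
    [-8, -0.9, -0.1, 0, 0.01, 1.45],
    [-10.03, -1.1, -0.1, 0, 0.01, 1.45],
    [-10.03, -1.1, -0.1, 0, 0.01, 1.45],
    [-10.03, -1.1, -0.1, 0, 0.01, 1.45],
  ],
)

```text
clock: 13.25
position: [547.6, -40.4, 80.5]
ee_rot: [-0.057, 0.998, 0.0, -0.002]
contact_force: [-0.4, -0.1, -1.9]
gripper_width: 22.6
grasp_force: 59.1
```

```bash
python3 - <<'E'
from h import *
C=cam('wrist');a=get_image('wrist');cv2.imwrite('pics/w6.png',a);np.savez('w6.npz',K=C[0],R=C[1],t=C[2])
cv2.imwrite('pics/w6c.png',a[200:480,120:520]);S=get_image('side');cv2.imwrite('pics/side3.png',S)
p=proj(cam('side'),[630,-31,70]).astype(int);print(p);crop(S,p[0]-50,p[1]-45,100,90,4,'s3c.png')
u=np.array([np.cos(.113),np.sin(.113),0]);h=np.array([629.9,-31.2,0])
to(h-u*(67+15)+[0,0,82],np.pi/2+.113)
print('exp',proj(C,h+[0,0,70]),proj(cam('side'),h+[0,0,70]))
E
```

```text
[313 259]
delta [-1.21  -0.035 -0.875] [ 0.    -0.003  0.   ] j6 -1.68 pos [547.214 -40.548  81.128] t 13.35
exp [313.901 508.517] [313.421 259.065]
```

View pics/w6c.png

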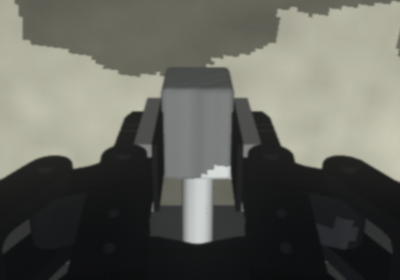

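View pics/s3c.png

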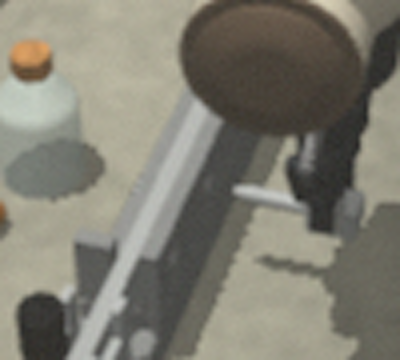

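The side crop shows the pin tip at (236,190), in line with a hole mouth at about (209,185). The wrist crop shows the pin straight in the jaws.

The manual's scale: shifts go in cm and turns go in units of 0.1 rad. Converting my numbers, -18 mm is -1.8, -12 mm is -1.2.

jog_arm(
  plan=[
    [-0.6, 0, -0.08, 0, 0, 0],
    [-1.2, 0, -0.08, 0, 0, 0],
    [-1.8, 0, -0.08, 0, 0, 0],
    [-2.4, 0, -0.08, 0, 0, 0],
    [-2.4, 0, -0.08, 0, 0, 0],
  ],
)

```text
clock: 13.85
position: [573.6, -37.5, 83.1]
ee_rot: [-0.057, 0.998, 0.0, 0.001]
contact_force: [-0.8, 0.3, -0.5]
gripper_width: 22.4
grasp_force: 59.1
```

jog_arm(
  plan=[
    [-0.4, 0, 0, 0, 0, 0],
    [-0.8, 0, 0, 0, 0, 0],
    [-1.2, 0, 0, 0, 0, 0],
    [-1.2, 0, 0, 0, 0, 0],
  ],
)

```text
clock: 14.25
position: [584.5, -36.7, 82.7]
ee_rot: [-0.057, 0.998, -0.0, -0.0]
contact_force: [0.2, -3.2, -3.1]
gripper_width: 22.7
grasp_force: 59.0
```

```bash
python3 -c "
from h import *
s=arm.read_state();print(s['position'],s['wrist_torque'],s['contact_force'])"
```

```text
[584.505 -36.744  82.731] [-1.187  0.176 -0.109] [ 0.175 -3.225 -3.082]
```

Scaled: -0.7 mm is -0.07, -12 mm is -1.2.

jog_arm(
  plan=[
    [0, -0.07, 0, 0, 0, 0],
    [-0.4, -0.07, 0, 0, 0, 0],
    [-0.8, -0.07, 0, 0, 0, 0],
    [-1.2, -0.07, 0, 0, 0, 0],
    [-1.2, -0.07, 0, 0, 0, 0],
  ],
)

```text
clock: 14.75
position: [597.1, -35.5, 82.9]
ee_rot: [-0.057, 0.998, 0.0, 0.0]
contact_force: [-0.7, -3.5, -4.5]
gripper_width: 22.2
grasp_force: 58.9
```

jog_arm(
  plan=[
    [-0.4, 0, 0, 0, 0, 0],
    [-0.8, 0, 0, 0, 0, 0],
    [-1.2, 0, 0, 0, 0, 0],
    [-1.2, 0, 0, 0, 0, 0],
  ],
)

```text
clock: 15.15
position: [609.1, -34.2, 83.0]
ee_rot: [-0.057, 0.998, 0.0, 0.001]
contact_force: [0.5, -4.8, -4.5]
gripper_width: 22.7
grasp_force: 58.9
```

Scaled: -4 mm is -0.4, 0.5 mm is 0.05.

jog_arm(
  plan=[
    [-0.2, -0.08, 0.05, 0, 0, 0],
    [-0.4, -0.08, 0.05, 0, 0, 0],
    [-0.6, -0.08, 0.05, 0, 0, 0],
    [-0.6, -0.08, 0.05, 0, 0, 0],
  ],
)

```text
clock: 15.55
position: [614.5, -34.0, 83.0]
ee_rot: [-0.057, 0.998, 0.0, 0.0]
contact_force: [-2.0, -0.2, -0.0]
gripper_width: 22.7
grasp_force: 59.5
```

jog_arm(
  plan=[
    [-0.15, 0, 0, 0, 0, 0],
    [-0.3, 0, 0, 0, 0, 0],
    [-0.3, 0, 0, 0, 0, 0],
  ],
)

```text
clock: 15.85
position: [614.6, -34.0, 82.4]
ee_rot: [-0.057, 0.998, 0.0, -0.003]
contact_force: [-8.2, 0.3, 3.5]
gripper_width: 22.4
grasp_force: 59.9
```

Scaled: -1 mm is -0.1.

jog_arm(
  plan=[
    [-0.1, 0, 0, 0, 0, 0],
    [-0.1, 0, 0, 0, 0, 0],
  ],
)

```text
clock: 16.05
position: [614.6, -34.1, 82.4]
ee_rot: [-0.057, 0.998, 0.0, -0.004]
contact_force: [-10.4, 0.4, 5.3]
gripper_width: 22.5
grasp_force: 60.1
```

jog_arm(
  plan=[
    [0.1, 0, 0, 0, 0, 0],
    [0.25, 0, 0, 0, 0, 0],
    [0.25, 0, 0, 0, 0, 0],
  ],
  aperture=45,
)

```text
clock: 16.35
position: [617.3, -33.8, 83.5]
ee_rot: [-0.057, 0.998, 0.0, 0.002]
contact_force: [-0.3, -0.4, -0.0]
gripper_width: 44.8
grasp_force: 0.0
```

jog_arm(
  plan=[
    [0.25, 0, -3, 0, 0, 0],
    [0, 0, -7, 0, 0, 0],
    [6, -5, -11, 0, 0, 0],
    [9, -9, -15, 0, 0, 0],
    [12, -12.5, -15, 0, 0, 0],
    [12, -12.5, -15, 0, 0, 0],
    [12, -12.5, -15, 0, 0, 0],
  ],
  aperture=45,
)

```text
clock: 17.05
position: [510.2, -175.0, 235.9]
ee_rot: [-0.055, 0.998, -0.0, 0.003]
contact_force: [1.5, 0.5, 0.6]
gripper_width: 45.0
grasp_force: 0.0
```

```bash
python3 - <<'E'
from h import *
C=cam('wrist');a=get_image('wrist');cv2.imwrite('pics/w7.png',a);np.savez('w7.npz',K=C[0],R=C[1],t=C[2])
cv2.imwrite('pics/t7.png',get_image('top'));cv2.imwrite('pics/s7.png',get_image('side'))
for X in((450.5,-154,24),(467.7,76.4,24),(613,-34,82)):print(proj(C,X))
to([450.5,-154.4,45],np.pi/2+.09)
E
```

```text
[350.82  140.679]
[629.63  194.653]
[483.781 378.427]
delta [ 59.038  24.355 187.759] [0.    0.002 0.023] j6 -1.43 pos [ 511.472 -172.034  232.893] t 17.2
```

```bash
python3 - <<'E'
from h import *
d=np.load('w7.npz');W=(d['K'],d['R'],d['t'])
a=cv2.imread('pics/w7.png');print(a[130:156:5,330:376:6].min(2))
try: pins('pics/w7.png',W,[(310,90,90,150)],24,165)
except Exception as e: print(e)
t=cv2.imread('pics/t7.png');T=cam('top');m=np.zeros(t.shape[:2],np.uint8);m[270:360,250:420]=t[270:360,250:420].min(2)>165
for q in blobs(cv2.morphologyEx(m,cv2.MORPH_OPEN,np.ones((7,7),np.uint8)),20):print('top head',q[1],onz(T,q[1],24))
E
```

```text
[[ 76  89 128 127 121 123  89  72]
 [ 76  89 126 125 121 122  89  72]
 [ 79  90 126 124 121 122  86  74]
 [ 80  93 125 123 121 121  83  72]
 [ 80  93 125 122 118 120  80  74]
 [ 79  94 124 121 119 120  79  76]]
head px [0. 0.] c [ 381.102 -417.338   24.   ] sides [np.float64(0.0), np.float64(0.0)] yaw nan to shank 1.161 gap 293.0
top head [287.554 276.869] [559.02  60.28  24.  ]
top head [318.199 314.157] [483.418  -5.041  24.   ]
top head [352.862 277.253] [561.04  -75.391  24.   ]
top head [395.984 279.921] [ 557.343 -164.874   24.   ]
top head [278.778 320.519] [468.758  75.526  24.   ]h.py:44: RuntimeWarning: invalid value encountered in divide
  u=max([k*v/np.linalg.norm(v) for v in e for k in(1,-1)],key=lambda v:v@(s-c))
```

Scaled: 12 mm is 1.2, 187.8 mm is 18.78, 0.023 rad is 0.23.

jog_arm(
  plan=[
    [1.2, 0.5, 4.5, 0, 0, 0.2],
    [2.4, 1, 9, 0, 0, 0.2],
    [4.5, 2, 13.5, 0, 0, 0.23],
    [5.9, 2.44, 17.5, 0, 0, 0.23],
    [5.9, 2.44, 18.78, 0, 0, 0.23],
    [5.9, 2.44, 18.78, 0, 0, 0.23],
  ],
  aperture=45,
)

```text
clock: 17.8
position: [448.5, -153.4, 42.1]
ee_rot: [-0.046, 0.999, 0.0, -0.003]
contact_force: [0.0, -0.7, 0.7]
gripper_width: 45.0
grasp_force: 0.0
```

```bash
python3 - <<'E'
from h import *
C=cam('wrist');a=get_image('wrist');cv2.imwrite('pics/w8.png',a)
g=cv2.GaussianBlur(a.min(2),(3,3),0).astype(int)
for r in(280,300,320,340):print(r,g[r,250:390:5])
print(g[200:420:6,316])
to([450.5,-154.4,22.5],np.pi/2+.09)
E
```

```text
280 [ 91  92  93  94  95  95 111 133 132 133 135 134 128 125 129 131 130 131
 122  92  91  90  89  88  89  91  93  94]
300 [ 62  86  96  97  98  99 112 139 140 142 144 141 135 135 140 142 140 142
 129 130 143  96  91  89  90 133  98 100]
320 [ 29  60 121 108 121 167 139 139 141 143 145 142 137 136 140 143 142 143
 131 163 166 163 161 161 161 162  46  31]
340 [ 30  52 167 169 171 172 161 138 141 143 146 144 137 141 181 233 234 235
 220 165 165 163 162 163 165 162  37  32]
[ 97  96  95  94  96  98  98 100 100  99  89  82  85 110 135 135 136 136
 136 137 137 137 137 139 189 228 222 228 228 228 228 228 228 228 228 228
 228]
delta [-0.317 -0.847 21.174] [ 0.    -0.002  0.003] j6 -1.49 pos [ 450.141 -153.59    43.675] t 17.85
```

Scaled: -1.5 mm is -0.15, -1 mm is -0.1.

jog_arm(
  plan=[
    [-0.03, -0.1, 1.2, 0, 0, 0],
    [-0.03, -0.15, 2.1, 0, 0, 0],
    [-0.03, -0.15, 2.1, 0, 0, 0],
    [-0.03, -0.15, 2.1, 0, 0, 0],
  ],
  aperture=45,
)

```text
clock: 18.25
position: [450.7, -155.7, 24.1]
ee_rot: [-0.046, 0.999, 0.0, 0.001]
contact_force: [-0.1, 0.4, 0.8]
gripper_width: 45.0
grasp_force: 0.0
```

jog_arm(
  plan=[
    [0, 0, 0, 0, 0, 0],
    [0, 0, 0, 0, 0, 0],
    [0, 0, 0, 0, 0, 0],
    [0, 0, 0, 0, 0, 0],
  ],
  aperture=5,
)

```text
clock: 18.65
position: [450.7, -155.9, 24.6]
ee_rot: [-0.046, 0.999, 0.0, 0.001]
contact_force: [-1.1, 0.7, 6.4]
gripper_width: 22.4
grasp_force: 59.6
```

jog_arm(
  plan=[
    [0, 0, -2, 0, 0, 0],
    [0, 0, -4, 0, 0, 0],
    [0, 0, -5.8, 0, 0, 0],
    [0, 0, -5.8, 0, 0, 0],
    [0, 0, -5.8, 0, 0, 0],
  ],
)

```text
clock: 19.15
position: [449.6, -155.8, 81.4]
ee_rot: [-0.045, 0.999, 0.0, 0.0]
contact_force: [-0.2, 0.2, -1.1]
gripper_width: 22.8
grasp_force: 58.9
```

```bash
python3 - <<'E'
from h import *
u=np.array([np.cos(.113),np.sin(.113),0]);h=np.array([645.9,-169.,0])
to(h-u*(67+15)+[0,0,81.5],np.pi/2+.113)
E
```

```text
delta [-112.331  -32.708   -0.054] [ 0.001  0.001 -0.023] j6 -1.49 pos [ 449.601 -155.793   81.416] t 19.15
```

Scaled: -14 mm is -1.4, -7 mm is -0.7, -0.023 rad is -0.23.

jog_arm(
  plan=[
    [-2.2, -0.7, -0.05, 0, 0, 0],
    [-4.4, -1.4, -0.05, 0, 0, -0.2],
    [-6.6, -2.1, -0.05, 0, 0, -0.23],
    [-8.8, -2.8, -0.05, 0, 0, -0.23],
    [-11.2, -3.45, -0.05, 0, 0, -0.23],
    [-11.2, -3.45, -0.05, 0, 0, -0.23],
    [-11.2, -3.45, -0.05, 0, 0, -0.23],
  ],
)

```text
clock: 19.85
position: [563.5, -179.9, 80.1]
ee_rot: [-0.056, 0.998, 0.001, -0.002]
contact_force: [-1.5, 0.0, -1.2]
gripper_width: 22.6
grasp_force: 59.0
```

```bash
python3 - <<'E'
from h import *
u=np.array([np.cos(.113),np.sin(.113),0]);h=np.array([647,-170.8,0])
to(h-u*(67+15)+[0,0,82],np.pi/2+.113)
S=get_image('side');p=proj(cam('side'),h+[0,0,70]);print(p);p=p.astype(int);crop(S,p[0]-35,p[1]-30,80,60,5,'s8c.png')
E
```

```text
delta [-1.969 -0.349 -1.921] [ 0.002 -0.003  0.   ] j6 -1.42 pos [ 563.52  -179.919   80.086] t 19.85
[328.529 226.026]
```

View pics/s8c.png

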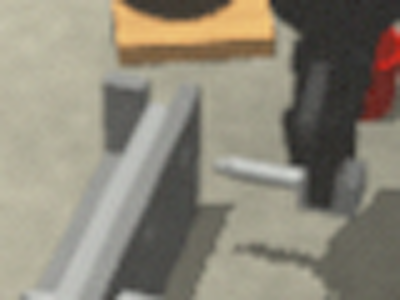

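The side crop shows the tip at (218,163), pointing along a line that meets the plate near the computed hole mouth at (177,150). I have one picture left, so I'll advance by force.

jog_arm(
  plan=[
    [-0.6, -0.03, -0.15, 0, 0, 0],
    [-1.2, -0.03, -0.15, 0, 0, 0],
    [-1.8, -0.03, -0.15, 0, 0, 0],
    [-2.6, -0.03, -0.15, 0, 0, 0],
    [-2.6, -0.03, -0.15, 0, 0, 0],
  ],
)

```text
clock: 20.4
position: [591.7, -177.3, 83.7]
ee_rot: [-0.057, 0.998, 0.0, 0.001]
contact_force: [-0.4, -0.3, -1.8]
gripper_width: 22.7
grasp_force: 59.0
```

jog_arm(
  plan=[
    [-0.4, 0, 0, 0, 0, 0],
    [-0.8, 0, 0, 0, 0, 0],
    [-1.2, 0, 0, 0, 0, 0],
    [-1.2, 0, 0, 0, 0, 0],
  ],
)

```text
clock: 20.8
position: [603.0, -176.2, 83.6]
ee_rot: [-0.057, 0.998, 0.0, 0.0]
contact_force: [-0.6, -1.4, -3.7]
gripper_width: 22.5
grasp_force: 58.8
```

```bash
python3 -c "
from h import *
s=arm.read_state();print(s['position'],s['wrist_torque'],s['contact_force'])"
```

```text
[ 602.976 -176.162   83.567] [-0.509 -0.035 -0.089] [-0.608 -1.447 -3.709]
```

Scaled: -12 mm is -1.2, -8 mm is -0.8.

jog_arm(
  plan=[
    [0, -0.04, 0.05, 0, 0, 0],
    [-0.4, -0.04, 0.05, 0, 0, 0],
    [-0.8, -0.04, 0.05, 0, 0, 0],
    [-1.2, -0.04, 0.05, 0, 0, 0],
    [-1.2, -0.04, 0.05, 0, 0, 0],
  ],
)

```text
clock: 21.3
position: [615.4, -174.9, 83.4]
ee_rot: [-0.057, 0.998, 0.0, 0.001]
contact_force: [0.6, -0.5, -2.0]
gripper_width: 22.5
grasp_force: 59.0
```

jog_arm(
  plan=[
    [-0.4, 0, 0, 0, 0, 0],
    [-0.8, 0, 0, 0, 0, 0],
    [-1.2, 0, 0, 0, 0, 0],
    [-1.2, 0, 0, 0, 0, 0],
  ],
)

```text
clock: 21.7
position: [627.1, -173.6, 83.2]
ee_rot: [-0.057, 0.998, 0.0, 0.001]
contact_force: [0.3, 0.5, -1.6]
gripper_width: 22.6
grasp_force: 59.0
```

jog_arm(
  plan=[
    [-0.2, 0, 0, 0, 0, 0],
    [-0.4, 0, 0, 0, 0, 0],
    [-0.6, 0, 0, 0, 0, 0],
    [-0.6, 0, 0, 0, 0, 0],
  ],
)

```text
clock: 22.1
position: [630.2, -173.3, 83.0]
ee_rot: [-0.057, 0.998, 0.0, -0.003]
contact_force: [-5.3, 0.1, 2.5]
gripper_width: 22.5
grasp_force: 59.5
```

jog_arm(
  plan=[
    [-0.1, 0, 0, 0, 0, 0],
    [-0.1, 0, 0, 0, 0, 0],
  ],
)

```text
clock: 22.3
position: [630.2, -173.3, 83.0]
ee_rot: [-0.056, 0.998, 0.001, -0.004]
contact_force: [-6.7, -0.5, 2.6]
gripper_width: 22.7
grasp_force: 59.6
```

jog_arm(
  plan=[
    [0.1, 0, 0, 0, 0, 0],
    [0.25, 0, 0, 0, 0, 0],
    [0.25, 0, 0, 0, 0, 0],
  ],
  aperture=45,
)

```text
clock: 22.6
position: [631.4, -173.2, 83.7]
ee_rot: [-0.057, 0.998, 0.0, 0.001]
contact_force: [-0.4, 0.6, 0.1]
gripper_width: 45.0
grasp_force: 0.0
```

jog_arm(
  plan=[
    [0.25, 0, -3, 0, 0, 0],
    [0, 0, -7, 0, 0, 0],
    [4.5, 4, -10.5, 0, 0, 0],
    [7.5, 8.5, -12.5, 0, 0, 0],
    [10, 13, -14.5, 0, 0, 0],
    [13, 17.5, -14.5, 0, 0, 0],
    [15, 21.5, -14.5, 0, 0, 0],
    [15, 21.5, -14.5, 0, 0, 0],
  ],
  aperture=45,
)

```text
clock: 23.4
position: [455.8, 25.2, 229.5]
ee_rot: [-0.058, 0.998, 0.001, 0.002]
contact_force: [-0.2, 0.9, -0.2]
gripper_width: 45.0
grasp_force: 0.0
```

```bash
python3 - <<'E'
from h import *
C=cam('wrist');a=get_image('wrist');cv2.imwrite('pics/w9.png',a);np.savez('w9.npz',K=C[0],R=C[1],t=C[2])
print(proj(C,(467.7,76.4,24)))
h=cv2.cvtColor(a,cv2.COLOR_BGR2HSV)
p=proj(C,(467.7,76.4,24)).astype(int);g=cv2.GaussianBlur(a.min(2),(3,3),0).astype(int)
for r in range(-40,60,10):print(g[p[1]+r,p[0]-40:p[0]+45:5])
to([467.9,76.2,45],np.pi/2-.125)
E
```

```text
[375.483 235.976]
[129 127 126 127 128 128 125 124 125 127 129 130 131 131 130 129 129]
[128 123 119 119 122 102  80  93 111 128 130 130 130 132 133 134 136]
[132 128 125 125 116  71  75 173 141  93  69  94 129 130 132 134 136]
[133 129 126 126  87  62 164 194 195 185 193 191 132 134 134 135 138]
[135 133 130 119  72  99 192 196 185 190 192 149 132 131 131 133 134]
[134 132 127 127  88 179 193 189 185 191 178 129 131 134 135 135 134]
[130 128 127 127 100  86 154 165 157 177 134 133 135 134 135 138 139]
[127 130 130 117  74 136 176 135 125 131 137 140 140 138 135 136 140]
[129 126 124  74 107 162 162 132 128 128 131 135 135 135 135 134 134]
[126 127 118  81 154 172 135 134 133 134 138 142 143 141 139 138 135]
delta [-18.526  47.245 184.859] [0.003 0.003 0.242] j6 -1.87 pos [454.515  26.567 229.677] t 23.45
```

```bash
python3 - <<'E'
from h import *
d=np.load('w9.npz');W=(d['K'],d['R'],d['t'])
pins('pics/w9.png',W,[(335,195,85,115)],24,150)
E
```

```text
head px [375.243 236.459] c [468.351  76.268  24.   ] sides [np.float64(33.6), np.float64(22.2)] yaw -0.147 to shank -0.129 gap 39.8
```

jog_arm(
  plan=[
    [-0.4, 1.2, 4, 0, 0, 0.6],
    [-0.8, 2.4, 8, 0, 0, 1.2],
    [-1.4, 3.6, 12, 0, 0, 1.8],
    [-1.85, 4.6, 16, 0, 0, 2.4],
    [-1.85, 4.6, 18.5, 0, 0, 2.42],
    [-1.85, 4.6, 18.5, 0, 0, 2.42],
  ],
  aperture=45,
)

```text
clock: 24.05
position: [468.8, 70.6, 40.5]
ee_rot: [0.064, 0.998, -0.001, -0.003]
contact_force: [-1.2, 0.3, -0.7]
gripper_width: 45.0
grasp_force: 0.0
```

```bash
python3 - <<'E'
from h import *
C=cam('wrist');a=get_image('wrist')
g=cv2.GaussianBlur(a.min(2),(3,3),0).astype(int)
for r in(280,300,320,340):print(r,g[r,250:390:5])
print(g[200:420:6,312])
to([467.9,76.2,22.5],np.pi/2-.125)
E
```

```text
280 [ 88  86  86  86  86  87  86  87  87  91 121 121 123 125 124 118 115 120
 122 120 122 121  91  89  89  90  90  90]
300 [ 58  79  87  87  86  86  87  88  89  92 120 121 123 125 124 117 115 120
 122 122 122 119  89  89  89  90  74  64]
320 [ 24  46  91  91  91  90  89  89  88  91 121 122 124 125 124 118 116 122
 123 123 123 117 144 155 155 156  43  28]
340 [ 25  46 160 161 161 158 155 153 153 128 121 122 124 126 124 118 117 123
 125 126 134 139 155 160 162 161  33  29]
[ 85  85  84  85  84  85  84  83  84  72  71  73 113 124 124 124 123 124
 124 125 124 124 125 125 125 137  97  99 100 102 103 105 107 109 111 112
 128]
delta [ 2.967  4.806 19.929] [-0.001 -0.002 -0.003] j6 -2.19 pos [470.273  71.076  42.429] t 24.1
```

jog_arm(
  plan=[
    [0.1, 0.4, 0.6, 0, 0, 0],
    [0.2, 0.43, 1.4, 0, 0, 0],
    [0.2, 0.43, 1.96, 0, 0, 0],
    [0.2, 0.43, 1.96, 0, 0, 0],
    [0.2, 0.43, 1.96, 0, 0, 0],
  ],
  aperture=45,
)

```text
clock: 24.6
position: [469.3, 75.7, 24.0]
ee_rot: [0.064, 0.998, 0.0, 0.0]
contact_force: [0.2, -0.8, 0.1]
gripper_width: 45.0
grasp_force: 0.0
```

jog_arm(
  plan=[
    [0, 0, 0, 0, 0, 0],
    [0, 0, 0, 0, 0, 0],
    [0, 0, 0, 0, 0, 0],
    [0, 0, 0, 0, 0, 0],
  ],
  aperture=5,
)

```text
clock: 25.0
position: [469.5, 75.8, 24.3]
ee_rot: [0.064, 0.998, 0.0, 0.001]
contact_force: [-1.5, -0.7, 5.4]
gripper_width: 22.5
grasp_force: 59.7
```

jog_arm(
  plan=[
    [0, 0, -2, 0, 0, 0],
    [0, 0, -4, 0, 0, 0],
    [0, 0, -5.9, 0, 0, 0],
    [0, 0, -5.9, 0, 0, 0],
    [0, 0, -5.9, 0, 0, 0],
  ],
)

```text
clock: 25.5
position: [468.6, 75.6, 82.3]
ee_rot: [0.064, 0.998, 0.0, -0.0]
contact_force: [-0.3, -0.1, -1.9]
gripper_width: 22.9
grasp_force: 59.2
```

```bash
python3 - <<'E'
from h import *
u=np.array([np.cos(.113),np.sin(.113),0]);h=np.array([623.6,37.2,0])
to(h-u*(67+15)+[0,0,83],np.pi/2+.113)
E
```

```text
delta [-79.01  -37.784  -0.789] [ 0.001 -0.    -0.242] j6 -2.20 pos [468.623  75.578  82.253] t 25.5
```

Scaled: -79 mm is -7.9, -64 mm is -6.4, -0.242 rad is -2.42.

jog_arm(
  plan=[
    [-1.6, -0.8, -0.08, 0, 0, -0.5],
    [-3.2, -1.6, -0.08, 0, 0, -1],
    [-4.8, -2.4, -0.08, 0, 0, -1.5],
    [-6.4, -3, -0.08, 0, 0, -2],
    [-7.9, -3.74, -0.08, 0, 0, -2.42],
    [-7.9, -3.74, -0.08, 0, 0, -2.42],
    [-7.9, -3.74, -0.08, 0, 0, -2.42],
    [-7.9, -3.74, -0.08, 0, 0, -2.42],
  ],
)

```text
clock: 26.3
position: [541.4, 28.5, 82.5]
ee_rot: [-0.057, 0.998, 0.0, -0.001]
contact_force: [0.0, 0.2, -1.3]
gripper_width: 22.2
grasp_force: 59.2
```

```bash
python3 - <<'E'
from h import *
to([542.2,28.3,83],np.pi/2+.112)
E
```

```text
delta [-0.752 -0.267 -0.504] [ 0.    -0.002  0.001] j6 -1.81 pos [541.422  28.481  82.498] t 26.3
```

Scaled: -26 mm is -2.6, -18 mm is -1.8.

jog_arm(
  plan=[
    [-0.6, -0.02, -0.04, 0, 0, 0],
    [-1.2, -0.02, -0.04, 0, 0, 0],
    [-1.8, -0.02, -0.04, 0, 0, 0],
    [-2.6, -0.02, -0.04, 0, 0, 0],
    [-2.6, -0.02, -0.04, 0, 0, 0],
  ],
)

```text
clock: 26.8
position: [569.9, 31.3, 83.7]
ee_rot: [-0.057, 0.998, 0.0, 0.001]
contact_force: [1.2, -1.3, -3.4]
gripper_width: 22.3
grasp_force: 59.0
```

jog_arm(
  plan=[
    [-0.4, 0, 0, 0, 0, 0],
    [-0.8, 0, 0, 0, 0, 0],
    [-1.2, 0, 0, 0, 0, 0],
    [-1.2, 0, 0, 0, 0, 0],
  ],
)

```text
clock: 27.2
position: [580.7, 32.5, 83.7]
ee_rot: [-0.057, 0.998, 0.0, 0.0]
contact_force: [0.3, -1.6, -3.8]
gripper_width: 22.6
grasp_force: 59.0
```

Scaled: -12 mm is -1.2, -8 mm is -0.8.

jog_arm(
  plan=[
    [0, -0.04, 0.06, 0, 0, 0],
    [-0.4, -0.04, 0.06, 0, 0, 0],
    [-0.8, -0.04, 0.06, 0, 0, 0],
    [-1.2, -0.04, 0.06, 0, 0, 0],
    [-1.2, -0.04, 0.06, 0, 0, 0],
  ],
)

```text
clock: 27.7
position: [593.4, 33.8, 83.5]
ee_rot: [-0.057, 0.998, 0.0, 0.001]
contact_force: [0.5, -0.0, -1.9]
gripper_width: 22.5
grasp_force: 59.1
```

jog_arm(
  plan=[
    [-0.4, 0, 0, 0, 0, 0],
    [-0.8, 0, 0, 0, 0, 0],
    [-1.2, 0, 0, 0, 0, 0],
    [-1.2, 0, 0, 0, 0, 0],
  ],
)

```text
clock: 28.1
position: [605.2, 35.1, 83.4]
ee_rot: [-0.057, 0.998, 0.0, 0.001]
contact_force: [-0.2, 0.1, -2.5]
gripper_width: 22.7
grasp_force: 59.1
```

jog_arm(
  plan=[
    [-0.2, 0, 0, 0, 0, 0],
    [-0.4, 0, 0, 0, 0, 0],
    [-0.6, 0, 0, 0, 0, 0],
    [-0.6, 0, 0, 0, 0, 0],
  ],
)

```text
clock: 28.5
position: [607.1, 35.0, 82.8]
ee_rot: [-0.057, 0.998, -0.0, -0.004]
contact_force: [-6.6, 0.8, 1.9]
gripper_width: 22.9
grasp_force: 59.8
```

Scaled: -1 mm is -0.1.

jog_arm(
  plan=[
    [-0.1, 0, 0, 0, 0, 0],
    [-0.1, 0, 0, 0, 0, 0],
  ],
)

```text
clock: 28.7
position: [607.1, 34.9, 82.7]
ee_rot: [-0.056, 0.998, -0.0, -0.005]
contact_force: [-9.1, 0.1, 3.5]
gripper_width: 22.3
grasp_force: 59.9
```

jog_arm(
  plan=[
    [0, 0, 0, 0, 0, 0],
    [0, 0, 0, 0, 0, 0],
    [0, 0, 0, 0, 0, 0],
  ],
  aperture=45,
)

```text
clock: 29.0
position: [610.0, 34.9, 83.0]
ee_rot: [-0.057, 0.998, -0.0, -0.002]
contact_force: [-4.7, -1.9, -0.5]
gripper_width: 45.1
grasp_force: 2.5
```

jog_arm(
  plan=[
    [0.2, 0, -3, 0, 0, 0],
    [0, 0, -7, 0, 0, 0],
    [2, -3, -11, 0, 0, 0],
    [4, -7, -15, 0, 0, 0],
    [6, -10.5, -18, 0, 0, 0],
    [7.5, -11, -21.5, 0, 0, 0],
    [7.5, -11, -21.5, 0, 0, 0],
    [7.5, -11, -21.5, 0, 0, 0],
  ],
  aperture=60,
)

```text
clock: 29.8
position: [550.4, -82.5, 300.9]
ee_rot: [-0.056, 0.998, 0.001, 0.004]
contact_force: [-0.6, -0.3, -0.9]
gripper_width: 60.0
grasp_force: 0.0
```

```bash
python3 - <<'E'
from h import *
C=cam('wrist');a=get_image('wrist');t=get_image('top');s=get_image('side');np.savez('w10.npz',K=C[0],R=C[1],t=C[2])
for n,i in(('w10',a),('t10',t),('s10',s)):cv2.imwrite(f'pics/{n}.png',i)
c1=a[180:380,100:500];c1=cv2.resize(c1,(800,400),interpolation=2)
c2=cv2.resize(t[200:270,195:460],(400,200)[:2],interpolation=2);c3=cv2.resize(s[170:370,225:465],(400,200)[:2],interpolation=2)
cv2.imwrite('pics/f.png',np.vstack([c1,np.hstack([c2,c3])]))
print(arm.read_state()['position'])
E
```

```text
[549.423 -81.65  297.15 ]
```

View pics/f.png

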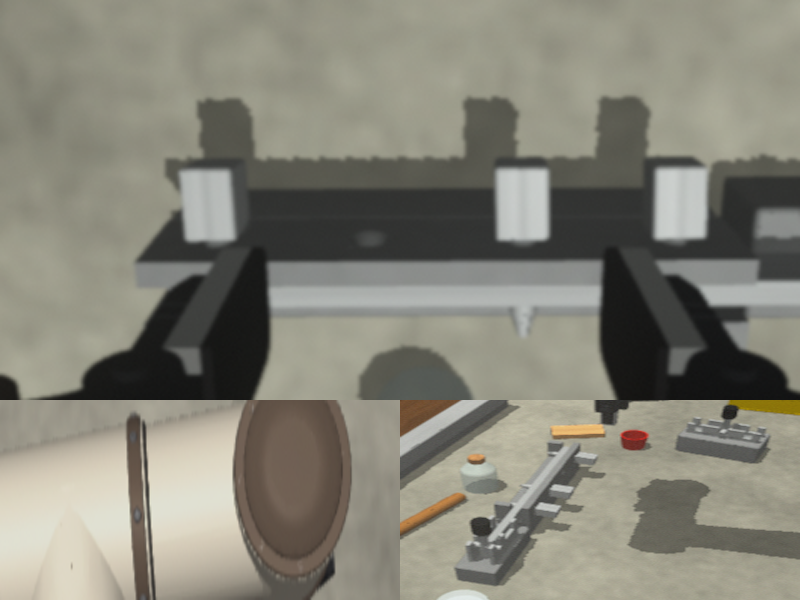

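All three heads show in holes 1, 3 and 4, the tip of the middle one shows behind the bar, the selector sits in its middle notch and the flask stands. Head fronts are at row ~300 and the plate's top edge at row ~310, so I'll compute the remaining gap.

```bash
python3 - <<'E'
from h import *
d=np.load('w10.npz');W=(d['K'],d['R'],d['t']);a=cv2.imread('pics/w10.png');g=cv2.GaussianBlur(a.min(2),(1,3),0).astype(int)
u=np.array([np.cos(.112),np.sin(.112),0])
for c in(205,361,440):
    col=g[285:325,c];e=np.diff(col);
    he=285+np.argmin(e[:25])+.5+.5; 
    pe=[r for r in range(302,322) if g[r,c+25]>75 and g[r-1,c+25]<=75 or g[r,c-22]>75 and g[r-1,c-22]<=75][:2]
    print(c,he,pe,col[8:30])
    for z in(79,80,82):print('  z',z,'gap',[round(float((onz(W,(c,p),95)-onz(W,(c,he),z))@u),1) for p in pe[:1]+[310.]])
T=[tuple(x) for x in()]
S=cam('side');s=cv2.imread('pics/s10.png')
for h in((647.2,-171.3),(631.5,-32.1),(623.6,37.5)):
    h=np.array([*h,70.]);print('side: head back-centre expected',proj(S,h-u*34),'shoulder',proj(S,h))
E
```

```text
205 301.0 [311] [175 175 175 175 174 170 157 133 108  89  72  58  50  48  47  47  53  69
  90 102 101  91]
  z 79 gap [2.3, 1.4]
  z 80 gap [2.8, 1.8]
  z 82 gap [3.7, 2.7]
361 300.0 [309, 310] [186 186 187 187 186 181 163 135 107  86  68  57  52  51  51  55  70  96
 120 134 138 139]
  z 79 gap [1.4, 2.4]
  z 80 gap [1.9, 2.8]
  z 82 gap [2.7, 3.7]
440 300.0 [309] [189 189 189 188 183 168 144 117  95  77  62  52  49  49  50  59  83 112
 131 137 137 138]
  z 79 gap [1.4, 2.4]
  z 80 gap [1.9, 2.8]
  z 82 gap [2.7, 3.7]
side: head back-centre expected [340.272 228.115] shoulder [328.533 225.905]
side: head back-centre expected [325.618 261.297] shoulder [313.001 258.679]
side: head back-centre expected [317.348 280.072] shoulder [304.24  277.208]
```

```bash
python3 -c "
from bench import arm, ticket, get_image, get_calibration
print(ticket.job_done())"
```

```text
the job is handed in; nothing more can be done
None
```

I handed the job in at about 30 s of the 210 s: the selector is in neutral, the slide lock is in its narrow notch, and all three pins present are home in holes 1, 3 and 4. Nothing was knocked over, and the pins' slight head-down sag leaves about 2 mm at the top edge of each head.

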